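# Cap off the sugar shaker, ready for dusting

### The job

The cake is ready to be dusted, so get the sugar shaker ready: pick up its two-part top (the steel sifter with the red dust cap still on it) from the worktop by the sifter's steel band, lower it gently into the mouth of the open steel can until the band sits on the rim all round, and let go. Then lift the red dust cap straight off by itself, leaving the sifter seated and the can standing where it is. Finish while still holding the cap in the gripper, still and well clear above the shaker, and leave everything else on the worktop alone.

Things in the scene. Friction and masses are not known exactly. Their poses are not given: they have to be found in the camera images.
- can: The open stainless sugar can, loose, about 0.25 kg: outside diameter 68 mm, 80 mm tall, inside diameter 63 mm (wall 2.5 mm), with a bent-bar handle at its own +y that stands out 31 mm, between 15 and 65 mm up. Origin: centre of its underside, z up.
- can_mouth (a point): Centre of the can's open mouth, level with its rim, 80 mm above the can's origin.
- sifter: The inner lid, a loose round steel sifter, 42 mm tall, about 0.09 kg, stands on its plug with the red cap on. From below: plug 60 mm across, 0 to 9 mm up (lowest 4 mm tapering to 55 mm); knurled band 68 mm across, 9 to 23 mm up; perforated sieve 54 mm across, domed to 42 mm. Seated, its origin is 71 mm above the can's. Origin: centre of the plug's underside, z up.
- sifter_band (a point): Centre of the sifter's knurled band (68 mm across, 14 mm high), the place to grip it, 16 mm above the sifter's origin. The plug below it slides into the can's mouth with 1.5 mm to spare all round, no catch or thread; seated, the band's underside rests on the can's rim.
- cap: The outer lid, a loose red plastic dust cap, a cup upside down: 62 mm across (59 mm at its flat top), 26 mm tall, wall 2 mm, about 0.035 kg. It sits over the sieve with 2 mm to spare all round, no catch, its rim on the band, 23 mm above the sifter's origin; it rides along when the sifter is carried level. Origin: centre of its open lower rim, z up.
- cocoa: Bystander: the cocoa shaker, complete, steel with a black top, 62 mm in diameter and 111 mm tall. Origin: centre of its underside.
- fruit_bowl: Bystander: blue bowl of fruit, 210 mm across, about 125 mm tall. Origin: centre of its underside.
- mill: Bystander: dark wooden pepper mill, 52 mm in diameter, 161 mm tall. Origin: centre of its underside.
- jar: Bystander: amber glass spice jar with wooden lid, 54 mm in diameter, about 95 mm tall. Origin: centre of its underside.
- mug: Bystander: white mug, 84 mm in diameter, 92 mm tall, handle at its own +y. Origin: centre of its underside.
- spoon: Bystander: steel spoon, about 170 mm long, lying along its own x axis. Origin: on the worktop under its middle.
- cake_stand: Fixed: white footed cake stand 270 mm across with a sponge cake 200 mm across on it, 140 mm tall in all. Origin: centre of its foot's underside.
There are look-alikes about, which are no part of the job. Leave any purple look-alike of the sifter alone.

How it is judged (in metres and radians):
On the way, in this order (a step that is already met when the one before it is completed fails the run):
1. The sifter, with the red cap still on it, sits fully in the can and has been let go (horizontal distance between sifter and can below 0.005 m and z of sifter in the frame of can below 0.0735 m and angle between the z axis of sifter and the z axis of can, either way round below 0.06 rad and z of cap in the frame of sifter below 0.027 m and horizontal distance between cap and sifter below 0.006 m and contact force between the fingers and sifter below 0.05 N), for 0.2 s.
2. The gripper lifts the red cap off alone, with the sifter still seated in the can (z of cap in the frame of sifter above 0.035 m and contact force between the fingers and cap above 0.5 N and horizontal distance between sifter and can below 0.005 m and z of sifter in the frame of can below 0.0735 m), for 0.1 s.
At the end, for the whole second after the job is handed in: Sifter seated in the can (within 5 mm of centre, 2.5 mm of its seat, 0.06 rad of level), untouched; can upright, within 30 mm of where it began; the gripper alone holds the red cap still, its rim at least 30 mm above the sifter's top (143 mm above the worktop) (horizontal distance between sifter and can below 0.005 m and z of sifter in the frame of can below 0.0735 m and angle between the z axis of sifter and the z axis of can, either way round below 0.06 rad and angle between can's own z axis and vertical below 0.05 rad and height (world z) of can below 0.005 m and distance of can from where it was at the start of the episode below 0.03 m and contact force between each of the fingers, cap and sifter below 0.05 N and contact force between the fingers and cap above 0.5 N and height (world z) of cap above 0.143 m and linear speed of cap below 0.05 m/s and contact force between cap and mill below 0.05 N and contact force between cap and cake_stand below 0.05 N); the arm keeps its last pose, push and grip.
It fails at once if The red cap comes off the sifter while the sifter is not seated in the can ((z of cap in the frame of sifter above 0.033 m or horizontal distance between cap and sifter above 0.015 m) and (horizontal distance between sifter and can above 0.006 m or z of sifter in the frame of can above 0.076 m)).
It fails at once if The sifter is let go in the air, dropped into the can instead of lowered, or dragged up again with the cap (height (world z) of sifter above 0.02 m and contact force between the fingers and sifter below 0.02 N and (horizontal distance between sifter and can above 0.01 m or z of sifter in the frame of can above 0.078 m)).
It fails at once if The sifter is forced down hard on the can (contact force between sifter and can above 60 N).
It fails at once if The can is tipped or pushed away from its place (angle between can's own z axis and vertical above 0.25 rad or distance of can from where it was at the start of the episode above 0.04 m).
It fails at once if A bystander is disturbed (distance of any of cocoa, fruit_bowl, mill, jar, mug, spoon from where it was at the start of the episode above 0.02 m).
It also fails if it takes over 51 s, if anything falls off the work surface, if the arm or the gripper's body presses on something with over 40 N, if the wrist force passes 120 N, or if a joint passes its speed limit or range.

### The arm

A 6-joint arm with a two-finger parallel gripper is mounted at the origin on the work surface. World frame = base frame: x ahead of the robot, y to its left, z up, the work surface at z = 0. Lengths are in mm, angles in rad, forces in N, time in s.
With the tool pointing down it reaches from about 350 to 775 mm from the base axis. Payload 7.3 kg.
Tool frame: the origin (TCP) lies midway between the tips of the shut fingers; the grasp point (between the pads) lies 19 mm behind it; z points along the fingers, y is the line along which they close (so a half turn about z gives the same grasp; the last joint's range is limited). The gripper opens to 92 mm and grips with 3 to 60 N. Pads are 19 mm wide; open, the fingers measure 130 mm over their backs; the gripper's body (75 mm by 190 mm) begins 47 mm behind the grasp point.
Start: joints at [-0.146, 0.342, 1.524, -0, 1.275, -0.146], TCP at [525.019, 0.019, 226.741] pointing down, gripper open.
Joint ranges: [-2.53, 2.53], [-0.77, 2.02], [0.04, 2.7], [-1, 4.14], [0.28, 2.66], [-3.11, 3.11]. Speed limits (rad/s): [2.57, 2.57, 3.14, 3.14, 3.14, 3.14].

### API

Orientations are given as [roll, pitch, yaw] about the fixed x, y, z axes, in that order (R = Rz(yaw) Ry(pitch) Rx(roll)).
In Python, from plant import * gives the robot as it stands.
- The arm moves only by the tool step_arm, never from a script. Its argument "deltas" is one flat list of numbers, 5 for each row, row after row: the shift along the world's x, y, z in mm, then the turn about the world's z in degrees, then the finger opening in mm, from 0 to 91.8. In form: [tx, ty, tz, turn, gripper, tx, ty, tz, turn, gripper, ...]. A call has exactly 10 rows; each row shifts and turns the commanded pose from where the row before left it; what a row does not reach is not made up. A row lasts 1/8 s, in which the tool goes at most 62.5 mm and 10.7 degrees, less where a joint would pass 70% of its speed; a pose out of reach is approached as far as the arm can. A call is refused whole if a number of a shift passes 62.5 or a number of a turn 10.7, either way. A call with a gripper value outside its range is refused whole. The fingers move at their own pace and stop on an object; the grip force is fixed at half the most. Time passes only in rows, so rows that do not move let the fingers close, or fill a call up. It gives the time, the measured TCP pose, the force, the opening and the grip force at its end, in the units of the state.
- get_obs(): the state, without advancing time (a new reading comes with each control period).
- capture(name): name is "scene" or "side" or "wrist"; returns the picture (420x560x3 uint8, red, green, blue); there is no depth.
- camera_params(name): a dict with "mtx" (3x3 intrinsics, pixels), "rvec" (rotation vector, rad) and "tvec" (3), from world to camera coordinates, as OpenCV has them. Camera axes: x right, y down, z forward; pixel columns grow to the right and rows downward; lengths in mm; the calibration is good to about 2 mm. A picture is of the moment at which its call begins: read the wrist's pose just before it. camera_params takes no time and is no camera call; for the wrist camera it gives the pose at the moment of the call.
- close_job(): hands the job in; it is judged then, once.
The state is a dict: "time": time; "joint_positions": joint angles; "dq": joint speeds; "tau": joint torques, N m; "tool_pos": TCP position; "tcp_rot": TCP orientation; "contact_force": force on the tool from outside, world axes, zero at the start; "moment": the same for the moment, N m; "grip_width": finger opening in mm; "finger_force": force on a finger pad.
Only numpy, scipy, OpenCV 4.12 (cv2) and the standard library are available. Lean on these libraries where they do the work, as an engineer would, in place of code of your own. Each camera call takes 0.05 s, during which the arm holds its last target. There are 200 camera calls.

## Working session

There is one attempt and no reset: what is moved stays moved. The work goes in short steps, Python scripts to look and compute and a tool call to move; the robot and the scene stay as the last step left them, time stands still between calls to the robot, and variables do not carry over. Pictures are saved under pics/ and viewed, at most 12 in all, crops included, and the job is handed in when it is done.

Besides the shell and the picture viewer there is one more tool, called after "Call:" as name(argument=value, ...) on one line, values as JSON. step_arm: Moves the arm, as the interface text tells. Its arguments: {"type":"object","properties":{"deltas":{"type":"array","items":{"type":"number"}}},"required":["deltas"]}

```bash
mkdir -p pics; ls
cat > h.py <<'E'
from plant import *
import numpy as np, cv2
def P(n):
    c=camera_params(n); R=cv2.Rodrigues(np.array(c["rvec"],float))[0]
    return np.array(c["mtx"],float),R,np.array(c["tvec"],float).ravel()
def ray(n,u,v,z):
    K,R,t=P(n); d=R.T@np.linalg.inv(K)@[u,v,1]; o=-R.T@t
    return o+d*(z-o[2])/d[2]
def proj(n,p):
    K,R,t=P(n); q=K@(R@np.array(p,float)+t); return q[:2]/q[2]
def save(n,f):
    im=cv2.cvtColor(capture(n),cv2.COLOR_RGB2BGR); cv2.imwrite(f,im); return im
E
python3 - <<'E'
from h import *
a=save("scene","pics/scene.png"); b=save("side","pics/side.png"); save("wrist","pics/wrist.png")
o=get_obs(); print(o["time"],o["tool_pos"],o["tcp_rot"],o["grip_width"])
for n in("scene","side","wrist"):
    K,R,t=P(n); print(n,(-R.T@t).round(),R[2].round(2),K[0,0])
E
```

```text
pics
0.15 [5.24709018e+02 7.32284176e-02 2.26223335e+02] [-3.14047176e+00 -1.82276458e-04  1.57080233e+00] 91.7666802046048
scene [1251. -385. 1312.] [-0.48  0.23 -0.85] 442.4574675390198
side [ -81.  678. 1047.] [ 0.46 -0.53 -0.71] 523.5985875483035
wrist [525.  69. 384.] [-0.   -0.26 -0.97] 321.18156433621056
```

View pics/scene.png

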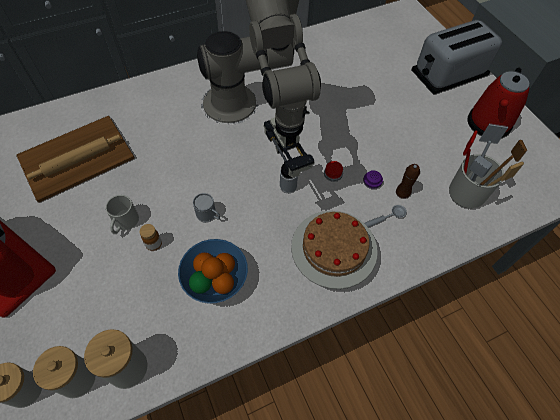

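View pics/side.png

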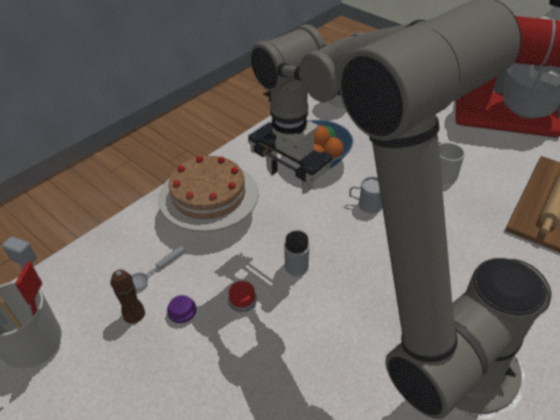

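The scene view shows these candidates for the sifter:
- Red-capped sifter at (334,170) in scene and (242,294) in side. This is my choice.
- Purple look-alike at (373,179) in scene and (182,308) in side.
- Cocoa shaker with black top at (290,180) in scene.

For the can, the open steel can with its handle is at (205,207) in scene and (370,195) in side. The white mug is at (122,212). I'll check the choices in a close crop.

Run:
```python
from h import *
ims={n:cv2.imread(f"pics/{n}.png") for n in("scene","side")}
roi={"scene":(315,150,355,195),"side":(220,270,265,320)}
for n,(x0,y0,x1,y1) in roi.items():
    im=ims[n][y0:y1,x0:x1].astype(int); m=(im[...,2]>60)&(im[...,2]>2.2*im[...,1])&(im[...,2]>2*im[...,0])
    ys,xs=np.nonzero(m); c=(xs.mean()+x0,ys.mean()+y0); print(n,c,len(xs),xs.min()+x0,xs.max()+x0,ys.min()+y0,ys.max()+y0,ray(n,*c,42).round(1))
for n,l in {"scene":{"can":(204,199,80),"cocoa":(291,169,111),"mill":(410,168,161),"purple":(373,178,42),"mug":(122,203,92)},"side":{"can":(371,187,80),"cocoa":(297,241,111),"mill":(121,277,161),"purple":(182,305,42),"mug":(450,150,92)}}.items():
    for k,(u,v,z) in l.items(): print(n,k,ray(n,u,v,z).round(0))
A=cv2.resize(ims["scene"][150:240,180:350],None,fx=4,fy=4,interpolation=2)[:360,:680]
B=cv2.resize(ims["side"][170:320,225:425],None,fx=3,fy=3,interpolation=2)[:,:][:450]
B=cv2.resize(B,None,fx=.53,fy=.53); 
c=np.zeros((600,680,3),np.uint8); c[:360]=A; c[360:360+min(240,B.shape[0]),:B.shape[1]]=B[:240]
cv2.imwrite("pics/c1.png",c)
```

```text
scene (np.float64(333.86708860759495), np.float64(168.1139240506329)) 158 326 342 161 178 [489.5 211.7  42. ]
side (np.float64(241.44689378757516), np.float64(293.94789579158316)) 499 230 253 282 306 [484.8 211.6  42. ]
scene can [ 446. -258.   80.]
scene cocoa [475.  46. 111.]
scene mill [662. 381. 161.]
scene purple [584. 317.  42.]
scene mug [ 359. -505.   92.]
side can [ 451. -255.   80.]
side cocoa [456.  48. 111.]
side mill [640. 404. 161.]
side purple [565. 323.  42.]
side mug [ 364. -527.   92.]
```

View pics/c1.png

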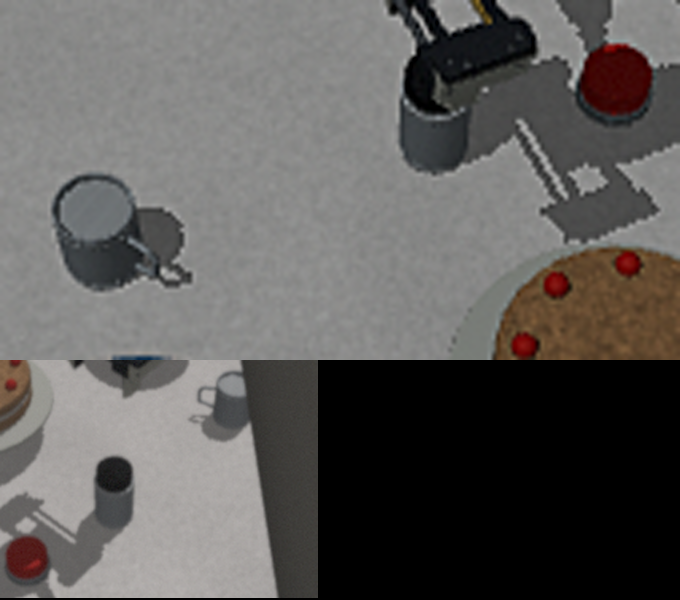

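View pics/wrist.png

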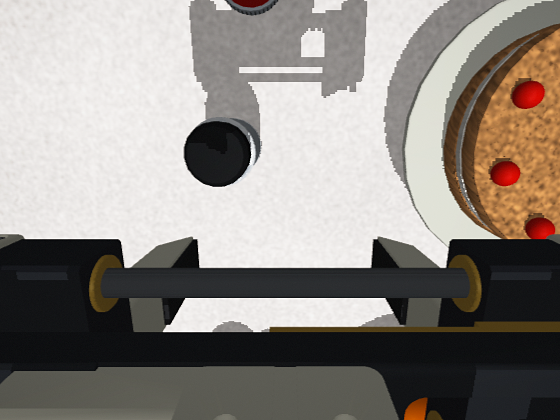

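The crop confirms the choice: the red cap on its steel band at scene (334,170), and the open can with its handle at (204,200). In the wrist view the cocoa shaker is at (218,152) and the red cap's edge is at the top, (250,5). Two-view estimates are about (487,212) for the sifter and (449,-257) for the can. I'll move for a closer wrist view of the sifter.

Call:
step_arm(deltas=[-10, 40, 0, 0, 91.8, -10, 40, 0, 0, 91.8, -10, 40, 0, 0, 91.8, -5, 20, 0, 0, 91.8, 0, 0, 0, 0, 91.8, 0, 0, 0, 0, 91.8, 0, 0, 0, 0, 91.8, 0, 0, 0, 0, 91.8, 0, 0, 0, 0, 91.8, 0, 0, 0, 0, 91.8])

```text
time: 1.4
tool_pos: [490.1, 139.8, 226.7]
tcp_rot: [3.142, 0.0, 1.57]
contact_force: [0.8, -0.1, 0.3]
grip_width: 92.0
finger_force: 0.0
```

```bash
cat >> h.py <<'E'
def redtop(n,f,z=49,roi=None):
    im=save(n,f); a=im.astype(int); m=((a[...,2]>50)&(a[...,2]>2.2*a[...,1])&(a[...,2]>2*a[...,0])).astype(np.uint8)
    if roi: k=np.zeros_like(m); k[roi[1]:roi[3],roi[0]:roi[2]]=1; m*=k
    for c in cv2.findContours(m,cv2.RETR_EXTERNAL,cv2.CHAIN_APPROX_NONE)[0]:
        if cv2.contourArea(c)>800:
            h=cv2.convexHull(c)[:,0].astype(float); e=cv2.fitEllipse(cv2.convexHull(c)); w=np.array([ray(n,*p,z) for p in h])
            print("red",np.array(e[0]).round(1),np.array(e[1]).round(1),"world bbox",w.min(0).round(1),w.max(0).round(1),"c",ray(n,*e[0],z).round(1))
E
python3 - <<'E'
from h import *
redtop("wrist","pics/w2.png")
o=get_obs(); print(o["time"],o["tool_pos"],o["tcp_rot"])
print("cake",ray("scene",337,243,140),ray("side",207,187,140),"bowl",ray("scene",213,270,60), "can base",ray("scene",207,219,0),"handle",ray("scene",223,217,40), ray("side",353,191,40))
E
```

```text
red [284.6 119.4] [59.6 62.3] world bbox [460.3 179.3  49. ] [520.  238.6  49. ] c [490.2 209.7  49. ]
1.45 [490.05166201 139.92048194 226.73796178] [3.14149601e+00 1.69067923e-05 1.57062824e+00]
cake [793.71478996  41.09148656 140.        ] [732.1030387   80.30095153 140.        ] bowl [ 686.16106884 -318.46034558   60.        ] can base [ 474.64874656 -267.85737607    0.        ] handle [ 513.04556926 -220.54754217   40.        ] [ 501.56001237 -246.52364702   40.        ]
```

View pics/w2.png

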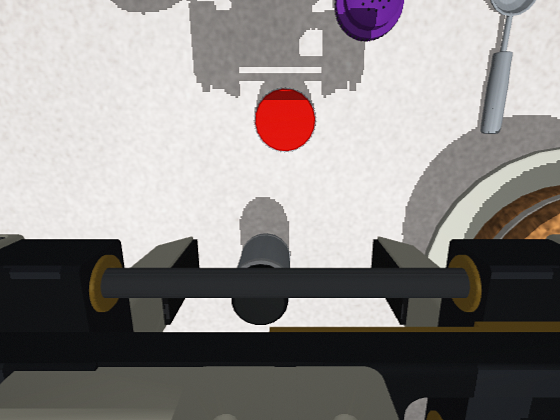

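The wrist view shows the red cap top as a 59.5 mm disc centred at (285,119), which casts to (490, 209.5) at z=49 and matches the 59 mm top. The purple look-alike at (368,10) and the cake stand on the right are clear of the gripper. I'll descend over the band.

Call:
step_arm(deltas=[0, 35, 0, 0, 91.8, 0, 34.5, 0, 0, 91.8, 0, 0, -40, 0, 91.8, 0, 0, -40, 0, 91.8, 0, 0, -40, 0, 91.8, 0, 0, -40, 0, 91.8, 0, 0, -30, 0, 91.8, 0, 0, -20, 0, 91.8, 0, 0, -9, 0, 91.8, 0, 0, -4.5, 0, 91.8])

```text
time: 2.7
tool_pos: [490.2, 209.6, 3.2]
tcp_rot: [3.141, -0.0, 1.571]
contact_force: [0.1, -0.3, 0.2]
grip_width: 91.8
finger_force: 0.0
```

Call:
step_arm(deltas=[0, 0, 0, 0, 80, 0, 0, 0, 0, 74, 0, 0, 0, 0, 70, 0, 0, 0, 0, 66, 0, 0, 0, 0, 60, 0, 0, 0, 0, 60, 0, 0, 0, 0, 60, 0, 0, 0, 0, 60, 0, 0, 0, 0, 60, 0, 0, 0, 0, 60])

```text
time: 3.95
tool_pos: [490.2, 209.6, 3.6]
tcp_rot: [3.141, -0.0, 1.571]
contact_force: [-0.9, -0.7, 5.9]
grip_width: 67.2
finger_force: 30.0
```

The fingers closed to 67.2 mm at 30 N, which matches the 68 mm band. I'll lift gently.

Call:
step_arm(deltas=[0, 0, 3, 0, 60, 0, 0, 6, 0, 60, 0, 0, 10, 0, 60, 0, 0, 20, 0, 60, 0, 0, 30, 0, 60, 0, 0, 40, 0, 60, 0, 0, 40, 0, 60, 0, 0, 30, 0, 60, 0, 0, 20, 0, 60, 0, 0, 10, 0, 60])

```text
time: 5.2
tool_pos: [490.2, 209.6, 213.9]
tcp_rot: [3.139, -0.001, 1.571]
contact_force: [-0.0, -0.4, -1.7]
grip_width: 67.2
finger_force: 30.0
```

Run:
```python
from h import *
redtop("wrist","pics/w3.png")
redtop("side","pics/s3.png",roi=(150,200,300,320))
o=get_obs(); print(o["tool_pos"],o["contact_force"],o["grip_width"])
a=cv2.imread("pics/s3.png"); c=cv2.resize(a[160:320,150:350],None,fx=2,fy=2)
b=cv2.imread("pics/w3.png"); b=cv2.resize(b[150:350,100:460],(396,220)); o=np.zeros((320,800,3),np.uint8); o[:,:400]=c; o[:220,404:800]=b
cv2.imwrite("pics/s3c.png",o)
```

```text
red [284.9 296.1] [122.9 152.3] world bbox [405.9  49.3  49. ] [577.6  85.6  49. ] c [491.7  87.9  49. ]
red [285.5 292. ] [146.3 165.1] world bbox [415.2 123.6  49. ] [568.5 188.4  49. ] c [492.4  93.1  49. ]
[490.30611044 209.57261349 213.23682364] [-0.18218745 -0.05801566 -2.18156451] 67.04399684605526
```

View pics/s3c.png

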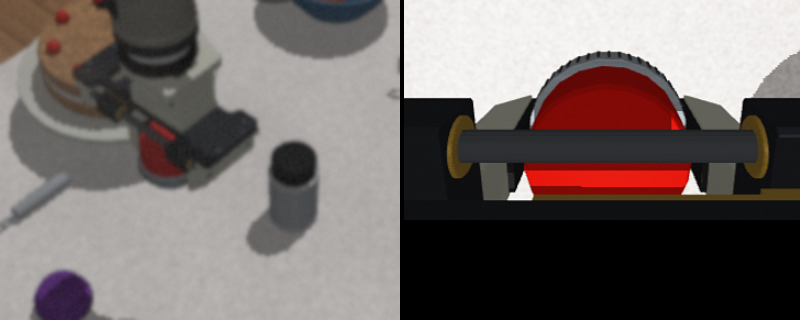

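Held level with the cap on and the band between the pads (wrist crop: band's far edge at about (283,197) in full-picture pixels). I'll carry it at this height toward the can, stopping short so the wrist camera sits above the mouth.

Call:
step_arm(deltas=[0, -10, 2, 0, 60, -2, -25, 5, 0, 60, -3, -40, 5, 0, 60, -5, -50, 0, 0, 60, -5, -50, 0, 0, 60, -5, -50, 0, 0, 60, -5, -50, 0, 0, 60, -5, -50, 0, 0, 60, -5, -50, 0, 0, 60, -5, -50, 0, 0, 60])

```text
time: 6.55
tool_pos: [448.8, -217.3, 223.4]
tcp_rot: [-3.14, -0.001, 1.57]
contact_force: [-0.4, 0.3, -1.9]
grip_width: 67.5
finger_force: 30.0
```

Call:
step_arm(deltas=[-1, -50, 0, 0, 60, 0, -35, 0, 0, 60, 0, -17, 0, 0, 60, 0, -10, 0, 0, 60, 0, 0, 0, 0, 60, 0, 0, 0, 0, 60, 0, 0, 0, 0, 60, 0, 0, 0, 0, 60, 0, 0, 0, 0, 60, 0, 0, 0, 0, 60])

```text
time: 7.8
tool_pos: [449.0, -327.4, 224.3]
tcp_rot: [3.141, 0.0, 1.571]
contact_force: [-0.7, 0.3, -1.9]
grip_width: 67.4
finger_force: 30.0
```

Run:
```python
from h import *
o=get_obs(); T=o["tool_pos"]; print(o["time"],T,o["tcp_rot"],o["grip_width"])
save("wrist","pics/w4.png"); print("expected band far edge",proj("wrist",T+[0,34,19.4]),"near/side",proj("wrist",T+[0,34,5.4]))
print("can mouth expected",proj("wrist",[449,-257,80]),(-P("wrist")[1].T@P("wrist")[2]).round(1))
```

```text
7.8 [ 449.04621284 -327.41964381  224.29473504] [3.14142759e+00 7.42430447e-05 1.57088849e+00] 67.3853647634377
expected band far edge [283.96629493 201.35367763] near/side [284.03662241 194.35437575]
can mouth expected [284.37144013 118.54034989] [ 449.4 -259.   381.7]
```

View pics/w4.png

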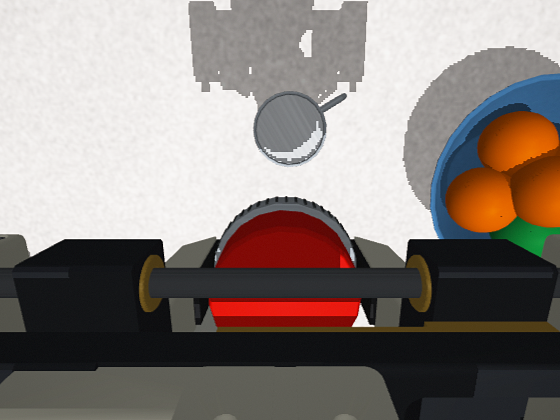

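The wrist view shows the can mouth as a circle near (290,128) with its handle toward upper right (345,97). The held band's far edge is at about row 197, against 194–201 expected. I'll now fit the rim circle and measure how the sifter sits in the hand, both with the same camera.

```bash
cat > rim.py <<'E'
from h import *
from scipy.optimize import least_squares
def rim(f,c0,z=80,n="wrist"):
    g=cv2.GaussianBlur(cv2.cvtColor(cv2.imread(f),cv2.COLOR_BGR2GRAY),(3,3),0).astype(np.float32)
    R0=np.linalg.norm(proj(n,ray(n,*c0,z)+[34,0,0])-np.array(c0)); pts=[]
    for a in np.radians(np.arange(0,360,3)):
        r=np.arange(R0-7,R0+7,.25); d=np.array([np.cos(a),np.sin(a)])
        v=cv2.remap(g,(c0[0]+r*d[0]).astype(np.float32)[None],(c0[1]+r*d[1]).astype(np.float32)[None],1)[0]
        gr=np.gradient(v); i=gr.argmax()
        if gr[i]>3: pts.append(ray(n,*(np.array(c0)+r[i]*d),z)[:2])
    pts=np.array(pts)
    s=least_squares(lambda p:np.hypot(*(pts-p[:2]).T)-p[2],[*pts.mean(0),34],loss="soft_l1",f_scale=.5)
    res=np.abs(s.fun); print("rim",s.x.round(2),len(pts),"median res",np.median(res).round(2)); return s.x
E
python3 - <<'E'
from rim import *
f="pics/w4.png"
rim(f,(290,128)); 
T=get_obs()["tool_pos"]; print(T)
g=cv2.cvtColor(cv2.imread(f),cv2.COLOR_BGR2GRAY).astype(float)
ys=[]
for u in range(268,301,2):
    d=np.diff(g[180:206,u]); v=180+d.argmin()+.5; p=ray("wrist",u,v+.5-.5,T[2]+5.4); ys.append(p[1]-(34**2-(p[0]-T[0])**2)**.5-T[1])
print("sifter dy in hand",np.median(ys),np.round(ys,1))
print(g[188:206,284])
E
```

```text
rim [ 453.47 -265.78   32.87] 118 median res 0.28
[ 449.01889863 -327.45426271  224.24471035]
sifter dy in hand -0.8462501438554568 [-0.7 -0.9 -1.  -0.7 -0.8 -0.9 -1.  -1.  -1.  -0.5 -1.  -0.9 -0.8 -0.7
 -0.5 -0.8 -0.6]
[241. 243. 242. 240. 239. 239. 241. 247. 243.  84.  66.  69.  71.  72.
  81.  80. 112. 102.]
```

Rim centre is (453.5, -265.8), radius about 33 mm against 34. The sifter sits 0.85 mm toward -y in the hand, so the tool target is about (453.5, -264.9). I'll move over the mouth and go down to hover.

Call:
step_arm(deltas=[1, 10, 0, 0, 60, 1.5, 20, 0, 0, 60, 1, 20, 0, 0, 60, 1, 12.5, 0, 0, 60, 0, 0, -20, 0, 60, 0, 0, -40, 0, 60, 0, 0, -35, 0, 60, 0, 0, -20, 0, 60, 0, 0, -10, 0, 60, 0, 0, -5, 0, 60])

```text
time: 9.1
tool_pos: [453.8, -264.8, 94.3]
tcp_rot: [3.141, 0.0, 1.571]
contact_force: [-0.2, -0.0, -1.4]
grip_width: 67.5
finger_force: 30.0
```

Run:
```python
from h import *
o=get_obs(); T=o["tool_pos"]; print(o["time"],T,o["grip_width"],o["contact_force"])
b=save("wrist","pics/w5.png"); s=save("side","pics/s5.png"); c=save("scene","pics/c5.png")
for k,z,r in(("band low",T[2]+5.4,34),("rim",80,34)): print(k,[proj("wrist",[453.5+x,-265.75+(r*r-x*x)**.5,z]).round(1) for x in(-20,0,20)])
g=cv2.cvtColor(b,cv2.COLOR_BGR2GRAY)
for u in (246,284,322): print(u,g[160:215,u])
o=np.zeros((600,800,3),np.uint8)
o[:300,:]=cv2.resize(b[140:290,84:484],None,fx=2,fy=2)
o[300:,:400]=cv2.resize(s[140:240,310:443],(400,300),interpolation=2); o[300:,400:]=cv2.resize(c[160:250,145:265],(400,300),interpolation=2)
cv2.imwrite("pics/m5.png",o)
```

```text
9.1 [ 453.77478715 -264.79670766   94.26727168] 67.50381429255734 [-0.18270377 -0.00510309 -1.38446088]
band low [array([242.6, 208.3]), array([283.2, 195.4]), array([323.9, 208.3])]
rim [array([247.1, 198.9]), array([283.4, 187.3]), array([319.6, 198.9])]
246 [152 151 151 149 151 150 151 152 152 150 149 148 147 148 150 153 154 155
 153 153 152 150 152 150 152 151 149 148 146 146 148 140 121 100  85  76
  75  75  74  83 116 100  78  84 100 104 103 103  95  80  79  76  76  78
  92]
284 [150 150 152 155 156 157 157 160 163 146 116  90  76  77  78  78  78  78
  77  77  77  76  77  77  77  73 105 127  77  73  71 104 109 100  88 117
 105  73  69  69  72  72  80  82 111 103 100 104  48  34  32  33  34  32
  34]
322 [142 142 148 150 150 151 150 151 150 151 150 152 152 151 151 152 154 153
 155 153 152 151 152 151 151 152 152 152 153 149 152  93  89  92  84  75
  76  75  76  87 113 111  82  75  90 101  55  23  22  24  35  48  78  94
 103]
```

View pics/m5.png

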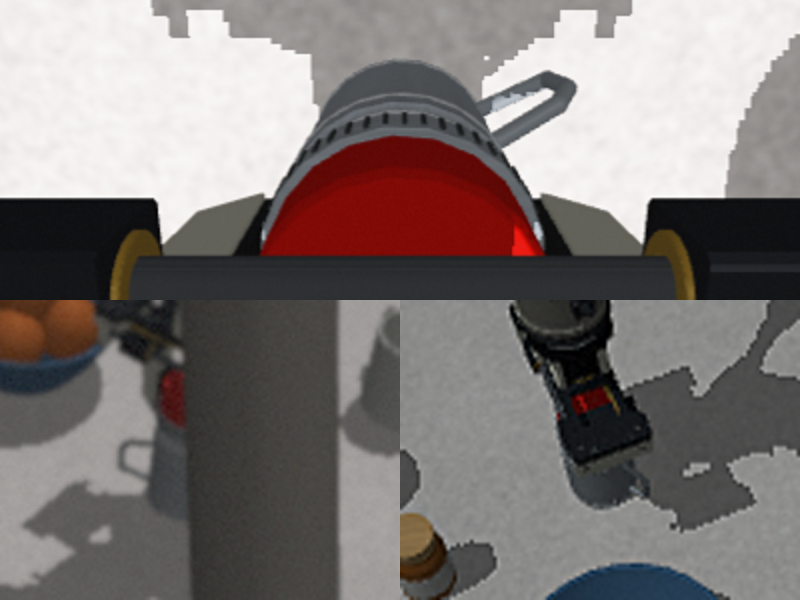

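In the hover picture the can's lip is at row 186.5–187 (predicted 187.3). It is symmetric left and right at row 200, so alignment is within about 0.5 mm. The band is level above it. I'll lower slowly.

Call:
step_arm(deltas=[-0.3, 0.2, -3, 0, 60, 0, 0, -3, 0, 60, 0, 0, -2, 0, 60, 0, 0, -2, 0, 60, 0, 0, -1.5, 0, 60, 0, 0, -1.5, 0, 60, 0, 0, -1.5, 0, 60, 0, 0, -1, 0, 60, 0, 0, 0, 0, 60, 0, 0, 0, 0, 60])

```text
time: 10.5
tool_pos: [453.5, -265.1, 79.6]
tcp_rot: [3.141, 0.001, 1.571]
contact_force: [-1.6, -0.3, 6.6]
grip_width: 67.5
finger_force: 32.6
```

It stopped at tool z 79.6 with about 8 N. That is exactly rim height: the fingertips, gripped at the same 68 mm diameter as the can, reach below the band and land on the can's rim. I'll back off, set the sifter on free worktop at y≈-150, and regrip higher so the tips stay above the band's underside.

Call:
step_arm(deltas=[0, 0, 3, 0, 60, 0, 0, 7, 0, 60, 0, 0, 15, 0, 60, 0, 0, 15, 0, 60, 0, 15, 5, 0, 60, 0, 30, 0, 0, 60, 0, 35, 0, 0, 60, 0, 25, 0, 0, 60, 0, 10, 0, 0, 60, 0, 0, 0, 0, 60])

```text
time: 11.75
tool_pos: [453.3, -149.3, 123.9]
tcp_rot: [3.141, 0.0, 1.572]
contact_force: [0.1, -1.1, -1.1]
grip_width: 67.6
finger_force: 30.0
```

Call:
step_arm(deltas=[0, 0, -15, 0, 60, 0, 0, -30, 0, 60, 0, 0, -30, 0, 60, 0, 0, -20, 0, 60, 0, 0, -10, 0, 60, 0, 0, -6, 0, 60, 0, 0, -4, 0, 60, 0, 0, -2, 0, 60, 0, 0, -1, 0, 60, 0, 0, 0, 0, 60])

```text
time: 13.0
tool_pos: [453.4, -149.8, 5.9]
tcp_rot: [3.141, 0.0, 1.571]
contact_force: [0.6, -0.6, -1.2]
grip_width: 67.3
finger_force: 30.0
```

Call:
step_arm(deltas=[0, 0, -1, 0, 60, 0, 0, -0.8, 0, 60, 0, 0, -0.5, 0, 60, 0, 0, 0, 0, 60, 0, 0, 0, 0, 67, 0, 0, 0, 0, 70, 0, 0, 0, 0, 75, 0, 0, 0, 0, 80, 0, 0, 4, 0, 80, 0, 0, 4, 0, 80])

```text
time: 14.25
tool_pos: [453.3, -149.8, 11.7]
tcp_rot: [3.141, 0.0, 1.571]
contact_force: [0.8, -0.0, 0.2]
grip_width: 80.1
finger_force: 0.0
```

Run:
```python
from h import *
o=get_obs(); T=o["tool_pos"]; print(o["time"],T,o["grip_width"],o["contact_force"])
b=save("wrist","pics/w6.png")
g=cv2.cvtColor(b,cv2.COLOR_BGR2GRAY).astype(float); ys=[]
for u in range(268,301,4):
    d=np.diff(g[170:215,u]); v=170+d.argmin()+.5; p=ray("wrist",u,v,9); ys.append(p[1]-(34**2-(p[0]-T[0])**2)**.5-T[1])
print("dy",np.median(ys),np.round(ys,1)); print(g[180:206,284])
```

```text
14.25 [ 453.25290906 -149.78079017   11.70149105] 80.06635801634673 [ 0.82504826 -0.01761552  0.20629793]
dy -1.140265169466403 [-1.2 -1.1 -0.9 -1.1 -7.5 -1.  -7.7 -7.4 -1.1]
[147. 145. 146. 145. 146. 146. 146. 147. 150. 149. 149. 151. 133.  91.
  60.  60.  63.  65.  78. 102. 110. 101. 100. 102. 108.  42.]
```

The sifter stands on the worktop, about 1 mm toward -y of the tool. I'll centre on it and grip with the tips at z≈12.

Call:
step_arm(deltas=[0, -1, 0.3, 0, 80, 0, 0, 0, 0, 76, 0, 0, 0, 0, 72, 0, 0, 0, 0, 68, 0, 0, 0, 0, 60, 0, 0, 0, 0, 60, 0, 0, 0, 0, 60, 0, 0, 0, 0, 60, 0, 0, 0, 0, 60, 0, 0, 0, 0, 60])

```text
time: 15.55
tool_pos: [453.2, -150.8, 11.7]
tcp_rot: [-3.142, -0.0, 1.571]
contact_force: [-0.3, -0.6, -1.9]
grip_width: 67.1
finger_force: 30.0
```

Call:
step_arm(deltas=[0, 0, 2, 0, 60, 0, 0, 4, 0, 60, 0, 0, 10, 0, 60, 0, 0, 20, 0, 60, 0, 0, 30, 0, 60, 0, 0, 30, 0, 60, 0, 0, 30, 0, 60, 0, 0, 14, 0, 60, 0, 0, 0, 0, 60, 0, 0, 0, 0, 60])

```text
time: 16.8
tool_pos: [452.6, -150.5, 150.7]
tcp_rot: [-3.14, -0.001, 1.571]
contact_force: [-0.3, 0.6, -1.2]
grip_width: 67.0
finger_force: 30.0
```

Run:
```python
from h import *
o=get_obs(); T=o["tool_pos"]; print(o["time"],T,o["grip_width"],o["contact_force"])
b=save("wrist","pics/w7.png"); c=save("scene","pics/c7.png"); s=save("side","pics/s7.png")
print([proj("wrist",T+[x,(34**2-x*x)**.5,-3]).round(1) for x in(-15,0,15)])
g=cv2.cvtColor(b,cv2.COLOR_BGR2GRAY).astype(float); ys=[]
for u in range(268,301,4):
    d=np.diff(g[160:215,u]); v=160+d.argmin()+.5; p=ray("wrist",u,v,T[2]-3); ys.append(p[1]-(34**2-(p[0]-T[0])**2)**.5-T[1])
print("dy",np.median(ys),np.round(ys,1))
p=proj("side",T).astype(int);q=proj("scene",T).astype(int);print(p,q)
o=np.zeros((600,800,3),np.uint8)
o[:300]=cv2.resize(b[140:290,84:484],None,fx=2,fy=2)
for k,(im,r) in enumerate(((s,p),(c,q))): o[300:,400*k:400*k+400]=cv2.resize(im[max(r[1]-40,0):r[1]+50,max(r[0]-60,0):r[0]+60],(400,300),interpolation=2)
cv2.imwrite("pics/m7.png",o)
```

```text
16.8 [ 452.57929073 -150.47852679  150.74258347] 67.04095068481936 [-0.27153952  0.63410853 -1.21644646]
[array([254.5, 197.3]), array([283.8, 190.6]), array([313. , 197.3])]
dy -0.17727123977260817 [-0.  -0.4  0.3 -0.4 -0.4 -0.4 -0.2  0.1  0.1]
[349 187] [233 176]
```

View pics/m7.png

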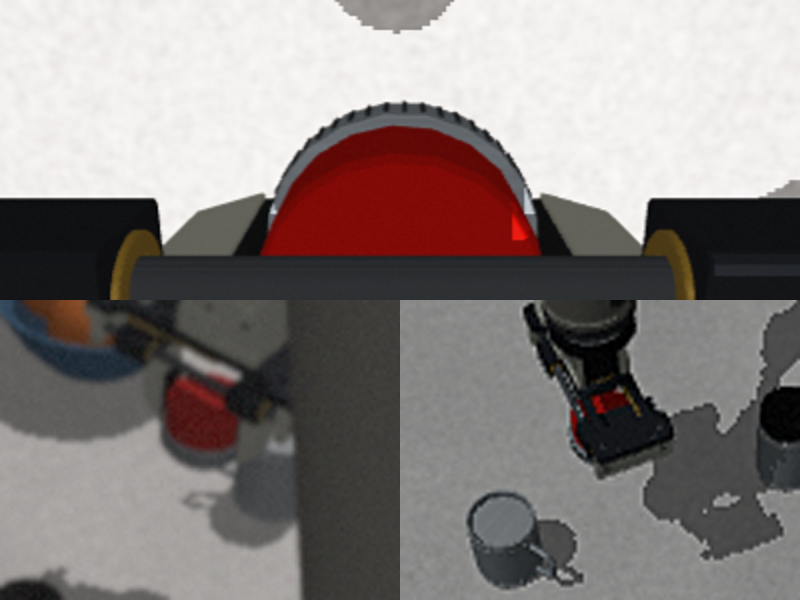

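It is regripped level with the cap on (band far edge at crop (400,103)), about 0.2 mm off in the hand. I'll go back over the can.

Call:
step_arm(deltas=[0.3, -15, 0, 0, 60, 0.2, -30, 0, 0, 60, 0, -35, 0, 0, 60, 0, -25, 0, 0, 60, 0, -9.8, 0, 0, 60, 0, 0, -15, 0, 60, 0, 0, -20, 0, 60, 0, 0, -12, 0, 60, 0, 0, -6, 0, 60, 0, 0, 0, 0, 60])

```text
time: 18.2
tool_pos: [453.7, -265.2, 98.5]
tcp_rot: [-3.141, -0.0, 1.571]
contact_force: [-0.3, 0.7, -1.2]
grip_width: 67.3
finger_force: 30.0
```

Run:
```python
from rim import *
o=get_obs(); T=o["tool_pos"]; print(o["time"],T,o["grip_width"],o["contact_force"])
b=save("wrist","pics/w8.png"); T=get_obs()["tool_pos"]; print(T)
g=cv2.cvtColor(b,cv2.COLOR_BGR2GRAY).astype(float)
C=[453.5,-265.4]
for x in(-20,-12,0,12,20):
    u,v=proj("wrist",[C[0]+x,C[1]+(34**2-x*x)**.5,80]); ui=int(round(u)); a=int(v)-8
    w=proj("wrist",[T[0]+x,T[1]+(34**2-x*x)**.5,T[2]-3])
    print(x,"rim pred",u.round(1),v.round(1),"band pred",w.round(1),"from",a,g[a:a+24,ui].astype(int))
```

```text
18.2 [ 453.7006662  -265.19045461   98.45117103] 67.25367566658845 [-0.25481729  0.69541706 -1.22322941]
[ 453.93759331 -265.49937412   98.9252183 ]
-20 rim pred 247.8 195.9 band pred [245.2 203.1] from 187 [145 128 103  86  78  76  76  76  76  83 117  84  74  86 108  99  80  77
  78  75  92 106 106 105]
-12 rim pred 261.9 188.4 band pred [260.6 194.9] from 180 [ 78  81  79  80  79  80  78  77 100 109  87  76  90 113 111  88  72  78
  79  78  74 100 108 105]
0 rim pred 283.3 184.6 band pred [284.  190.8] from 176 [ 77  78  76  77  76  76  75  73 104 115  75  73  75 108 105  89  78  78
  77  80  77  94 109 100]
12 rim pred 304.7 188.5 band pred [307.5 195. ] from 180 [ 78  77  76  76  75  76  75  78 114 120  76  74  92 100  86  44  43  38
  41  73  91 101  99 102]
20 rim pred 318.8 196.0 band pred [322.8 203.2] from 188 [ 82  75  75  77  76  76  73  96 121 102  74  67  30  32  45  57  57  81
 102 103 102 104 103 107]
```

The rim lip matches the prediction within about 1 px all along, which puts the can at about (453.8, -265.4). I'll lower slowly.

Call:
step_arm(deltas=[0, 0, -3, 0, 60, 0, 0, -3, 0, 60, 0, 0, -2, 0, 60, 0, 0, -2, 0, 60, 0, 0, -1.5, 0, 60, 0, 0, -1.5, 0, 60, 0, 0, -1, 0, 60, 0, 0, 0, 0, 60, 0, 0, 0, 0, 60, 0, 0, 0, 0, 60])

```text
time: 19.5
tool_pos: [453.7, -265.6, 84.7]
tcp_rot: [3.142, 0.0, 1.571]
contact_force: [-1.1, -0.7, -0.4]
grip_width: 67.2
finger_force: 30.0
```

Call:
step_arm(deltas=[0, 0, -0.7, 0, 60, 0, 0, -0.7, 0, 60, 0, 0, -0.5, 0, 60, 0, 0, -0.3, 0, 60, 0, 0, 0, 0, 60, 0, 0, 0, 0, 60, 0, 0, 0, 0, 60, 0, 0, 0, 0, 60, 0, 0, 0, 0, 60, 0, 0, 0, 0, 60])

```text
time: 20.75
tool_pos: [453.7, -265.9, 82.9]
tcp_rot: [3.141, 0.001, 1.571]
contact_force: [-2.5, -2.9, 5.0]
grip_width: 67.0
finger_force: 30.0
```

It made contact at tool z 82.9 (seat expected at 82.7) with about 6 N, so it is seated. I'll let go, then rise to cap height.

Call:
step_arm(deltas=[0, 0, 0, 0, 68, 0, 0, 0, 0, 72, 0, 0, 0, 0, 76, 0, 0, 0, 0, 80, 0, 0, 0, 0, 80, 0, 0, 0, 0, 80, 0, 0, 0, 0, 80, 0, 0, 4, 0, 80, 0, 0, 6, 0, 80, 0, 0, 5, 0, 80])

```text
time: 22.0
tool_pos: [453.9, -265.7, 98.2]
tcp_rot: [3.141, 0.0, 1.571]
contact_force: [0.8, 0.7, -0.4]
grip_width: 80.0
finger_force: 0.0
```

Run:
```python
from h import *
o=get_obs(); T=o["tool_pos"]; print(o["time"],T,o["grip_width"],o["contact_force"])
b=save("wrist","pics/w9.png"); s=save("side","pics/s9.png"); c=save("scene","pics/c9.png")
for k,z,r in(("seat",80,34),("bandtop",94,34),("caprim",94,31)): print(k,[proj("wrist",[453.7+x,-265.5+(r*r-x*x)**.5,z]).round(1) for x in(-20,0,20)])
g=cv2.cvtColor(b,cv2.COLOR_BGR2GRAY).astype(int)
print(g[170:215,284])
o=np.zeros((600,800,3),np.uint8)
o[:300]=cv2.resize(b[140:290,84:484],None,fx=2,fy=2)
o[300:,:400]=cv2.resize(s[140:240,310:443],(400,300),interpolation=2); o[300:,400:]=cv2.resize(c[160:250,145:265],(400,300),interpolation=2)
cv2.imwrite("pics/m9.png",o)
```

```text
22.0 [ 453.8765132  -265.7232425    98.18372927] 79.99749858757453 [ 0.78152407  0.66262635 -0.3944767 ]
seat [array([248., 196.]), array([283.7, 184.6]), array([319.3, 196.1])]
bandtop [array([245. , 202.2]), array([283.6, 189.9]), array([322.2, 202.2])]
caprim [array([245.2, 209.2]), array([283.6, 195.6]), array([322. , 209.3])]
[ 77  77  78  79  78  78  78  77  78  76  77  77  73  96 125  87  66  59
  63  60  64  70  89 110 101 100 101 108  50  34  34  34  34  33  35  35
  34  36  32  35  40  41  40  39  45]
```

View pics/m9.png

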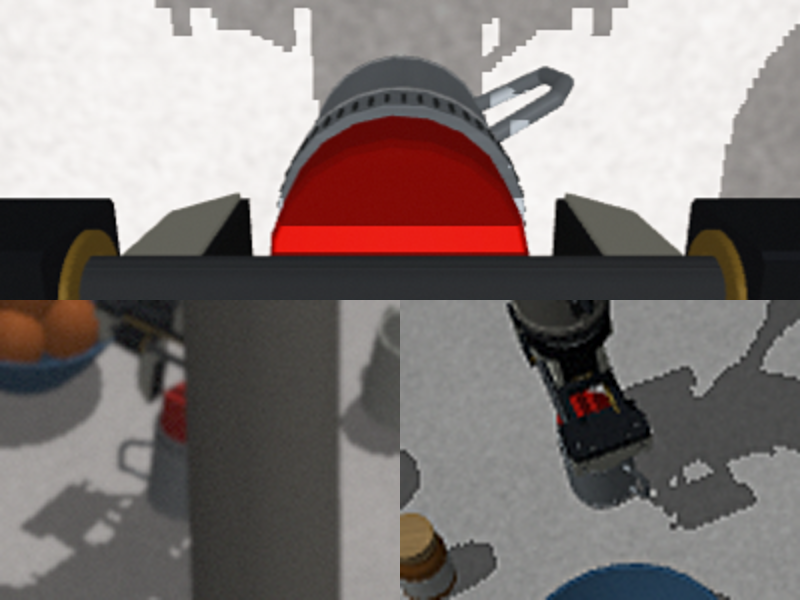

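Let go and seated. The band sits directly on the can's lip (lip at row 184, knurling right after, no gap), and the cap is on with its rim at row 198. The tips are at z 98, above the band top at 94. I'll close on the cap.

Call:
step_arm(deltas=[0, -0.6, 0, 0, 76, 0, 0, 0, 0, 72, 0, 0, 0, 0, 68, 0, 0, 0, 0, 65, 0, 0, 0, 0, 62, 0, 0, 0, 0, 54, 0, 0, 0, 0, 54, 0, 0, 0, 0, 54, 0, 0, 0, 0, 54, 0, 0, 0, 0, 54])

```text
time: 23.4
tool_pos: [453.7, -266.2, 97.5]
tcp_rot: [3.142, -0.0, 1.571]
contact_force: [0.2, -0.1, -0.3]
grip_width: 60.0
finger_force: 30.0
```

Gripped at 60 mm and 30 N. I'll lift straight up, slowly at first.

Call:
step_arm(deltas=[0, 0, 2, 0, 54, 0, 0, 3, 0, 54, 0, 0, 4, 0, 54, 0, 0, 5, 0, 54, 0, 0, 8, 0, 54, 0, 0, 12, 0, 54, 0, 0, 16, 0, 54, 0, 0, 20, 0, 54, 0, 0, 20, 0, 54, 0, 0, 10, 0, 54])

```text
time: 24.65
tool_pos: [454.1, -266.5, 199.2]
tcp_rot: [3.14, 0.001, 1.571]
contact_force: [0.3, -0.5, 0.1]
grip_width: 60.8
finger_force: 30.0
```

Call:
step_arm(deltas=[0, 0, 0, 0, 54, 0, 0, 0, 0, 54, 0, 0, 0, 0, 54, 0, 0, 0, 0, 54, 0, 0, 0, 0, 54, 0, 0, 0, 0, 54, 0, 0, 0, 0, 54, 0, 0, 0, 0, 54, 0, 0, 0, 0, 54, 0, 0, 0, 0, 54])

```text
time: 25.9
tool_pos: [453.7, -266.2, 197.6]
tcp_rot: [3.141, 0.0, 1.571]
contact_force: [0.4, 0.5, -1.0]
grip_width: 60.4
finger_force: 30.0
```

Run:
```python
from h import *
b=save("wrist","pics/w10.png"); s=save("side","pics/s10.png"); c=save("scene","pics/c10.png")
print(get_obs()["tool_pos"])
o=np.zeros((600,800,3),np.uint8)
o[:300]=cv2.resize(b[140:290,84:484],None,fx=2,fy=2)
o[300:,:400]=cv2.resize(s[120:240,290:450],(400,300),interpolation=2); o[300:,400:]=cv2.resize(c[150:240,145:265],(400,300),interpolation=2)
cv2.imwrite("pics/m10.png",o)
```

```text
[ 453.70273477 -266.17902414  197.54843596]
```

View pics/m10.png

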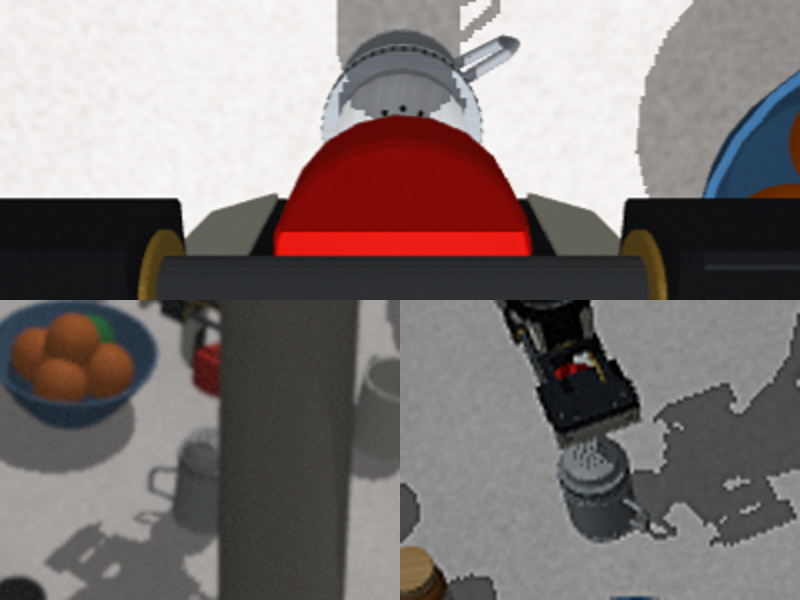

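The cap is held alone in the gripper, its rim at about z 194. The perforated sifter sits level on the can, which is standing (scene crop around (595,490)). I'll hand in.

```bash
python3 -c "
from plant import *
print(close_job())"
```

```text
the job is handed in; nothing more can be done
None
```

The sifter is seated in the can and the gripper is holding the red cap still, its rim about 194 mm above the worktop; the job was handed in at about 26 s and no verdict came back.

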